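# Lock the engraving index table at home

### The job

Get the index table ready for the laser: push its spinner knob round until the slot in the disc's rim faces the locking bolt, then push the bolt's knob so that the bolt slides through the slot, fully home. Pick nothing up: the round wooden coaster stays lying in its nest on the disc, and the loose things round about stay where they are.

Things in the scene. Friction and masses are not known exactly. Their poses are not given: they have to be found in the camera images.
- fixture: Index table, fixed to the bench: dark base plate 230 x 360 x 12 mm (frame x -115..115, y -235..125) carrying an aluminium disc and, on its -y side, a bolt in a guide block (42 mm wide, y -155..-105, top 44 mm above the bench). Origin on the bench surface under the disc's axis, z up. The bolt slides along this frame's y axis (x = 0), towards +y when pushed in.
- disc (a joint): Angle of the disc (rad) about its upright axis, no stops; 0 or 6.283 = slot in line with the bolt; grows anticlockwise seen from above; starts at 1.0 to 5.3. Disc 190 mm across, 24 to 36 mm above the bench. Turns stiffly (about 0.12 N m) and stays where left. The rim stops the bolt unless the slot is within about 10 mm of its line; the tapered nose then finds its way in.
- slot_mouth (a point): Middle of the mouth of the disc's only slot, at the rim (95 mm from the axis), on the disc's top face, 36 mm above the bench. The slot is radial, 16 mm wide, 37 mm deep, flared to 26 mm at the mouth; black graduation lines run round the rest of the rim. It turns with the disc.
- spinner (a point): Spinner knob of the disc: a black upright post, 19 mm in diameter, 75 mm from the disc's axis and diametrically opposite the slot; it stands from the disc's top (36 mm above the bench) to 81 mm. This point is on its axis, 60 mm above the bench. It turns with the disc.
- bolt_line (a point): Fixed point on the bolt's line at the disc's rim, 95 mm from the disc's axis, 36 mm above the bench: where slot_mouth must come to.
- bolt (a joint): How far the bolt is pushed in (m): 0 drawn right back, 0.045 fully home against its stop; starts at 0 to 0.006. The bolt is a steel bar 12 mm wide; its nose reaches the disc's rim at about 0.012. It slides stiffly (about 2.5 N) and stays where it is left.
- bolt_knob (a point): Black upright knob on the tail of the bolt, 20 mm in diameter, standing from 34 to 74 mm above the bench. This point is on its axis, 54 mm above the bench; it is 215 mm from the disc's axis with the bolt drawn right back, 170 mm when home. It moves with the bolt.
- coaster: Loose round wooden coaster, 90 mm in diameter, 8 mm thick, lying in a shallow black nest ring (103 mm outside diameter, 5 mm high) in the middle of the disc; its top is 44 mm above the bench. Origin at the centre of its underside. It rides round with the disc.
- blanks: Bystander: loose stack of three spare wooden coasters, 90 mm across, 24 mm high, on the bench. Origin at the centre of its underside.
- loupe: Bystander: small loose black magnifier, 33 mm across, 30 mm high, standing on the base plate beside the bolt guide. Origin at the centre of its underside.
- band: Bystander: loose plain metal finger ring, 23 mm across, 6 mm high, lying on the base plate at the other side of the bolt guide. Origin at the centre of its underside.
- caliper: Bystander: loose digital caliper, 200 mm long, 14 mm high, lying on the bench. Origin at the middle of its underside.
- spray: Bystander: loose white bottle, 60 mm in diameter, 150 mm high, standing on the bench. Origin at the centre of its underside.
- cup: Bystander: loose dark metal cup of pens, 72 mm in diameter, 145 mm high with the pens, standing on the bench. Origin at the centre of its underside.
- driver: Bystander: loose black-handled screwdriver, 160 mm long, 26 mm high, lying on the bench beyond the index table. Origin at the middle of its length, at bench height.
Things that resemble listed ones, but are neither listed nor needed, are in the scene too. What is meant by the coaster is not purple, and is the larger of those in its own colour.

How it is judged:
By the outcome, as a careful person would: the job done as asked, in the order asked, and still so for the second after the job is handed in, with the robot touching nothing.
It also fails if it takes over 58 s, if anything falls off the work surface, if the arm or the gripper's body presses on something with over 40 N, if the wrist force passes 120 N, or if a joint passes its speed limit or range.

### The arm

A 7-joint arm with a two-finger parallel gripper is mounted at the origin on the work surface. World frame = base frame: x ahead of the robot, y to its left, z up, the work surface at z = 0. Lengths are in m, angles in rad, forces in N, time in s.
With the tool pointing down it reaches from about 0.425 to 0.925 m from the base axis. Payload 6.8 kg.
Tool frame: the origin (TCP) lies on the centre line of the jaws, within the pads' length; the fingertips stand 19 mm ahead of it and the grasp point (between the pads) is the TCP; z points along the fingers, y is the line along which they close (so a half turn about z gives the same grasp; the last joint's range is limited). The gripper opens to 85 mm and grips with 20 to 120 N. Pads are 22 mm wide; open, the fingers measure 114 mm over their backs; the gripper's body (76 mm by 85 mm) begins 54 mm behind the grasp point. The pads swing forward as they close: fully open they stand 13 mm farther back than shut.
Start: joints at [1.154, 0.477, 0.022, 1.555, -0.011, 1.109, -0.083], TCP at [0.205, -0.643, 0.25] pointing down, gripper open.
Joint ranges: [-2.96, 2.96], [-0.34, 2.1], [-1.41, 1.46], [0.24, 2.44], [-1.37, 4.51], [0.17, 1.92], [-2.96, 2.96]. Speed limits (rad/s): [2.39, 2.39, 3.14, 3.14, 3.14, 3.14, 3.14].

### API

Orientations are given as a rotation vector (axis times angle).
In Python, from bench import r gives the robot as it stands. The module is installed in compiled form; this text tells all that it offers.
- The arm moves only by the tool arm_command, never from a script. Its argument "rows" is a list of rows, each an object of numbers: "fingers": the opening, from -1 (shut) to 1 (fully open); "x", "y", "z": the shift along the tool's x, y, z in m; "ax", "ay", "az": the turn, a rotation vector about the tool's x, y, z in degrees. In form: [{"fingers": .., "x": .., "y": .., "z": .., "ax": .., "ay": .., "az": ..}, ...]. A call has 1 to 10 rows; each row shifts and turns the commanded pose from where the row before left it, along the tool's axes as they then stand; what a row does not reach is not made up. A row lasts 1/12 s, in which the tool goes at most 41.7 mm and 7.16 degrees, less where a joint would pass 70% of its speed; a pose out of reach is approached as far as the arm can. A call is refused whole if a number of a shift passes 0.0417 or a number of a turn 7.16, either way. A call with a gripper value outside its range is refused whole. The fingers move at their own pace and stop on an object; "grip_force" is the grip in N (left out, the last holds). Time passes only in rows, so rows that do not move let the fingers close. It gives the time, the measured TCP pose, the force, the opening and the grip force at its end, in the units of the state.
- r.get_obs(): the state, without advancing time (a new reading comes with each control period).
- r.grab_frame(name): name is "scene" or "top" or "wrist"; returns a dict with "frame" (480x640x3 uint8, red, green, blue), "depth" (480x640 float32, m along the optical axis (not along the pixel's ray), 0 where there is no reading), "K" (3x3 intrinsics, pixels), "distortion" ([k1, k2, p1, p2, k3] as OpenCV has them; the pictures are not rectified), "world_from_camera" (4x4, takes a point from camera to world coordinates). Camera axes: x right, y down, z forward; pixel columns grow to the right and rows downward; lengths in m; the calibration is good to about 2 mm. A picture is of the moment at which its call begins.
- r.hand_in(): hands the job in; it is judged then, once.
The state is a dict: "clock": time; "joints": joint angles; "qvel": joint speeds; "tau": joint torques, N m; "tcp_pos": TCP position; "orientation": TCP orientation; "contact_force": force on the tool from outside, world axes, zero at the start; "moment": the same for the moment, N m; "grip_width": finger opening in m; "gripper_force": force on a finger pad.
Only numpy, scipy, OpenCV 4.12 (cv2) and the standard library are available. Lean on these libraries where they do the work, as an engineer would, in place of code of your own. Each camera call takes 0.05 s, during which the arm holds its last target. There are 200 camera calls.

## Working session

There is one attempt and no reset: what is moved stays moved. The work goes in short steps, Python scripts to look and compute and a tool call to move; the robot and the scene stay as the last step left them, time stands still between calls to the robot, and variables do not carry over. Pictures are saved under pics/ and viewed, at most 10 in all, crops included, and the job is handed in when it is done.

Besides the shell and the picture viewer there is one more tool, called after "Call:" by a JSON object that holds its "fn" and its "kwargs", one argument or row to a line. arm_command: Moves the arm, as the interface text tells. Its arguments: {"type":"object","properties":{"rows":{"type":"array"},"grip_force":{"type":"number"}},"required":["rows"]}

```bash
mkdir -p pics
cat > h.py <<'E'
import numpy as np, cv2
from bench import r
def grab(n):
    f=r.grab_frame(n); return f
def ray(f,uv):
    p=cv2.undistortPoints(np.array(uv,float).reshape(-1,1,2),f["K"],np.array(f["distortion"],float)).reshape(-1,2)
    T=f["world_from_camera"]; d=np.c_[p,np.ones(len(p))]@T[:3,:3].T
    return T[:3,3],d
def onplane(f,uv,z):
    o,d=ray(f,uv); return o+d*((z-o[2])/d[:,2])[:,None]
def bydepth(f,uv):
    o,d=ray(f,uv); return np.array([o+dd*f["depth"][int(v),int(u)] for dd,(u,v) in zip(d,np.array(uv))])
def project(f,P):
    T=np.linalg.inv(f["world_from_camera"]);rv=cv2.Rodrigues(T[:3,:3])[0]
    return cv2.projectPoints(np.array(P,float).reshape(-1,1,3),rv,T[:3,3],f["K"],np.array(f["distortion"],float))[0].reshape(-1,2)
def save(n,im): cv2.imwrite("pics/"+n,cv2.cvtColor(im,cv2.COLOR_RGB2BGR))
E
python3 - <<'E'
from h import *
for n in("top","scene"):
    f=grab(n); save(n+"1.png",f["frame"]); print(n,f["world_from_camera"].round(3).tolist(),f["K"].round(0).tolist())
print(r.get_obs())
E
```

```text
top [[-0.007, -0.999, 0.053, 0.486], [-1.0, 0.007, -0.006, -0.006], [0.005, -0.053, -0.999, 1.286], [0.0, 0.0, 0.0, 1.0]] [[542.0, 0.0, 318.0], [0.0, 542.0, 234.0], [0.0, 0.0, 1.0]]
scene [[0.724, 0.406, -0.558, 1.172], [0.689, -0.441, 0.575, -0.621], [-0.013, -0.801, -0.599, 0.699], [0.0, 0.0, 0.0, 1.0]] [[472.0, 0.0, 314.0], [0.0, 472.0, 241.0], [0.0, 0.0, 1.0]]
{'clock': 0.1, 'joints': array([ 1.15388933,  0.47772255,  0.02230201,  1.55633717, -0.01150391,
        1.10930511, -0.08308843]), 'qvel': array([ 9.02615980e-04,  7.16628881e-05, -1.32849873e-04, -2.12723856e-03,
       -7.42603059e-04,  3.17483609e-04, -6.26881962e-04]), 'tau': array([ 3.21116757e-03, -5.97759247e+01,  1.61315806e+00, -2.81954795e+01,
        1.28181066e-02,  4.99932023e-03,  5.99483155e-05]), 'tcp_pos': array([ 0.20501272, -0.64258955,  0.2494252 ]), 'orientation': array([-3.10261419e+00, -4.83003150e-01,  5.47734077e-04]), 'contact_force': array([-0.65262576,  0.8199795 ,  0.15912635]), 'moment': array([-0.04074282,  0.01793832,  0.05384826]), 'gripper_force': 0.0, 'grip_width': 0.08498705363683434}
```

View pics/top1.png

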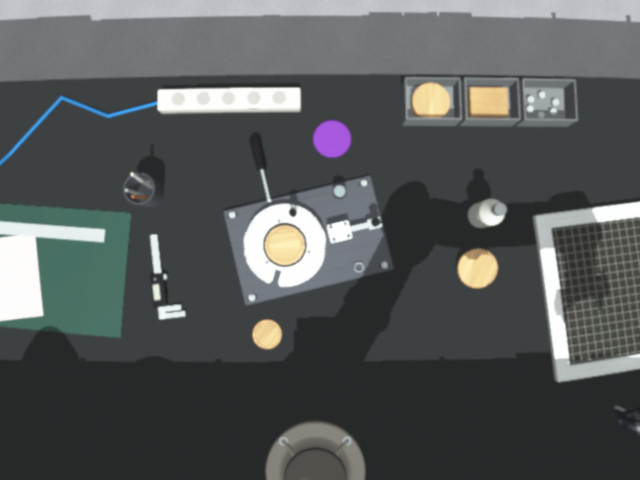

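View pics/scene1.png

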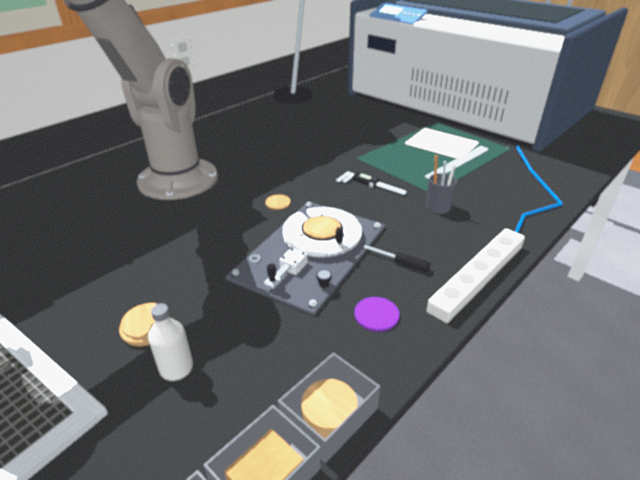

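The top view shows the disc centre at about (285,245), the spinner's black post at (293,211) and the slot at (278,280). The bolt knob is at (375,222), the loupe at (340,190) and the band at (359,267). 

Coaster candidates: nest disc (285,245), stack (478,268), small disc (267,334), tray disc (431,99) and purple disc (332,139). The one meant is in the nest at (285,245). It only has to stay there.

Next I'll measure and confirm in one crop.

Run:
```python
from h import *
t=grab("top"); s=grab("scene"); im=t["frame"]
crop=np.hstack([cv2.resize(im[165:315,210:410],(800,600),interpolation=cv2.INTER_CUBIC)]); save("crop1.png",crop)
hsv=cv2.cvtColor(im,cv2.COLOR_RGB2HSV)
m=((hsv[...,2]>170)&(hsv[...,1]<60)).astype(np.uint8); m[:, :235]=0;m[:,326:]=0;m[:190]=0;m[300:]=0
c=max(cv2.findContours(m,0,2)[0],key=cv2.contourArea); h=cv2.convexHull(c)
P=onplane(t,h.reshape(-1,2),.036)[:,:2]
(cx,cy),rr=cv2.minEnclosingCircle(P.astype(np.float32)); print("disc",cx,cy,rr)
A=np.c_[2*P,np.ones(len(P))]; q=np.linalg.lstsq(A,(P**2).sum(1),rcond=None)[0]; print("fit",q[:2],np.sqrt(q[2]+q[0]**2+q[1]**2))
for n,uv,z in(("spin",(293,211),.081),("knob",(375,222),.074),("slot",(278,280),.036),("coaster",(285,245),.044)):
    print(n,onplane(t,[uv],z).round(3),bydepth(t,[uv]).round(3))
for n,uv in(("spin",(339,230)),("knob",(271,267)),("coaster",(322,227))): print("scene",n,bydepth(s,[uv]).round(3))
save("crop2.png",cv2.resize(s["frame"][190:310,220:400],(800,533),interpolation=cv2.INTER_CUBIC))
```

```text
disc 0.528876006603241 0.06529297679662704 0.09729265421628952
fit [0.5289859  0.06521968] 0.09632585517284159
spin [[0.603 0.043 0.081]] [[0.603 0.043 0.083]]
knob [[ 0.578 -0.141  0.074]] [[ 0.578 -0.14   0.075]]
slot [[0.448 0.08  0.036]] [[0.448 0.082 0.011]]
coaster [[0.529 0.063 0.044]] [[0.529 0.063 0.048]]
scene spin [[0.609 0.04  0.08 ]]
scene knob [[ 0.587 -0.146  0.074]]
scene coaster [[0.538 0.061 0.044]]
```

View pics/crop1.png

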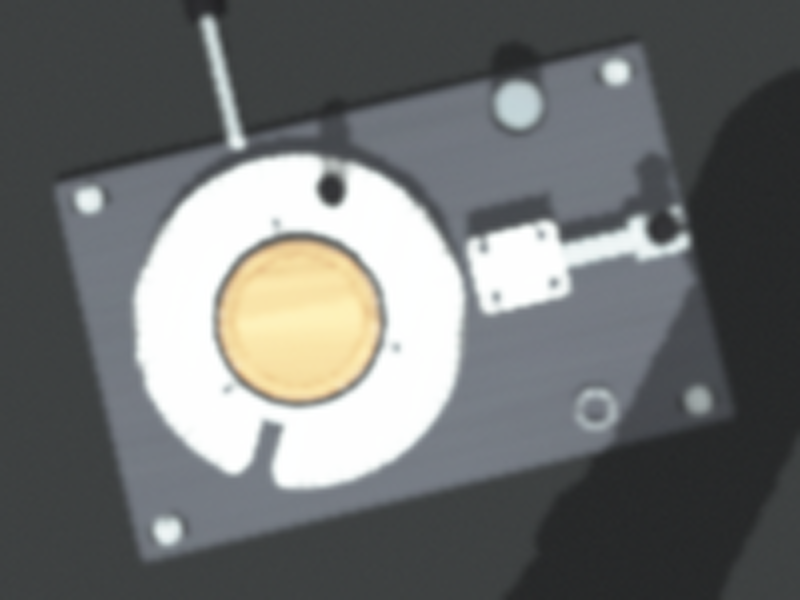

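View pics/crop2.png

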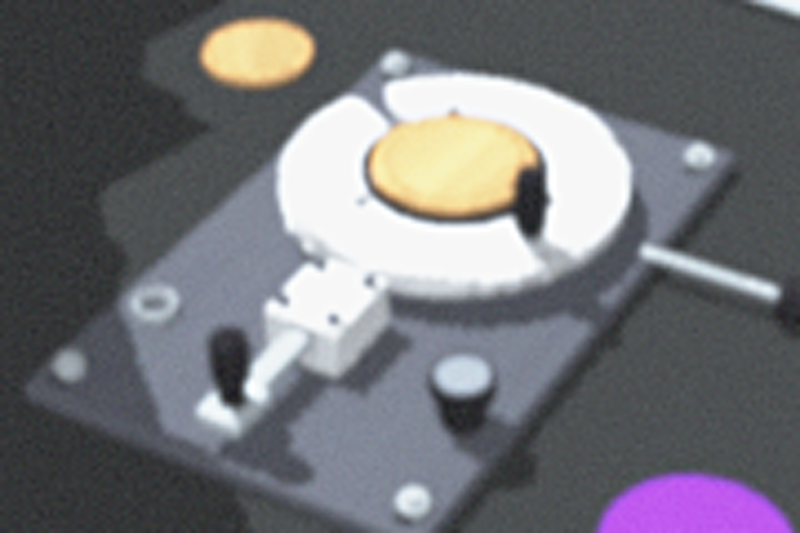

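The crops confirm it: the wooden coaster lies in its ring at crop1 (298,320), the slot mouth is at (258,478) and the spinner at (332,188). The bolt knob at (660,228) stands clear, with the loupe and band to either side. 

From these, the disc centre is (0.529,0.065), the spinner sits at about -15° and the bolt direction is -76.5°. The disc needs about +118°. Setting out now.

Call:
{"fn": "arm_command", "kwargs": {
  "rows": [
    {"fingers": -0.06,"x": 0.0293,"y": -0.0268},
    {"fingers": -0.06,"x": 0.0293,"y": -0.0268},
    {"fingers": -0.06,"x": 0.0293,"y": -0.0268},
    {"fingers": -0.06,"x": 0.0293,"y": -0.0268},
    {"fingers": -0.06,"x": 0.0293,"y": -0.0268},
    {"fingers": -0.06,"x": 0.0293,"y": -0.0268},
    {"fingers": -0.06,"x": 0.0293,"y": -0.0268},
    {"fingers": -0.06,"x": 0.0293,"y": -0.0268},
    {"fingers": -0.06,"x": 0.0293,"y": -0.0268},
    {"fingers": -0.06,"x": 0.0293,"y": -0.0268}
  ]
}}

```text
validation failed for argument at $.ro...
```

Call:
{"fn": "arm_command", "kwargs": {
  "rows": [
    {"fingers": -0.06,"x": 0.0293,"y": -0.0268},
    {"fingers": -0.06,"x": 0.0293,"y": -0.0268},
    {"fingers": -0.06,"x": 0.0293,"y": -0.0268},
    {"fingers": -0.06,"x": 0.0293,"y": -0.0268},
    {"fingers": -0.06,"x": 0.0293,"y": -0.0268},
    {"fingers": -0.06,"x": 0.0293,"y": -0.0268},
    {"fingers": -0.06,"x": 0.0293,"y": -0.0268},
    {"fingers": -0.06,"x": 0.0293,"y": -0.0268},
    {"fingers": -0.06,"x": 0.0293,"y": -0.0268},
    {"fingers": -0.06,"x": 0.0293,"y": -0.0268}
  ]
}}

```text
validation failed for argument at $.ro...
```

Call:
{"fn": "arm_command", "kwargs": {
  "rows": [
    {"fingers": -0.06,"az": 6.5},
    {"fingers": -0.06,"az": 6.5},
    {"fingers": -0.06,"az": 6.5},
    {"fingers": -0.06,"az": 6.5},
    {"fingers": -0.06,"az": 6.5},
    {"fingers": -0.06}
  ]
}}

```text
validation failed for argument at $.ro...
```

Run:
```python
from h import *
w=grab("wrist"); o=r.get_obs(); print(o)
R=cv2.Rodrigues(o["orientation"])[0]; print("phi",np.degrees(np.arctan2(R[1,0],R[0,0])),R[:,2])
im=w["frame"].copy()
for p in((.6014,.0456,.081),(.437,.0897,.036),(.529,.065,.044)):
    u=project(w,[p])[0]; print(u); cv2.circle(im,(int(u[0]),int(u[1])),4,(255,0,0),1)
save("w1.png",im)
```

```text
{'clock': 0.25, 'joints': array([ 1.15389977,  0.47737251,  0.02236654,  1.55583301, -0.01150586,
        1.10934342, -0.08310008]), 'qvel': array([ 0.00025   , -0.0025061 ,  0.00143909, -0.00231668,  0.00092835,
       -0.00101109, -0.0008585 ]), 'tau': array([-9.56960030e-04, -5.95874584e+01,  1.60486825e+00, -2.81030631e+01,
        1.23434709e-02,  6.74597090e-03, -4.76564708e-07]), 'tcp_pos': array([ 0.20507336, -0.64284678,  0.24987422]), 'orientation': array([-3.10342034e+00, -4.83009302e-01,  2.71440493e-04]), 'contact_force': array([0.50343256, 0.94452432, 0.07115811]), 'moment': array([ 0.06392032,  0.03363792, -0.04280678]), 'gripper_force': 0.0, 'grip_width': 0.08552189925563214}
phi 17.692824329078924 [-2.95355073e-04  7.73753311e-04 -9.99999657e-01]
[3621.59641873 3767.99336979]
[301.02900763 221.53508864]
[808.00395525 680.71521082]
```

View pics/w1.png

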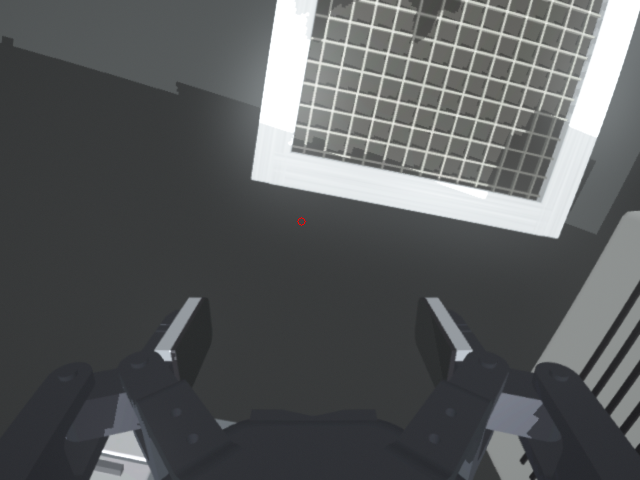

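All three moves were refused, so the arm is still at its start pose; the picture shows only the tray beside it. Rows probably need every field, so I'll send complete ones.

Call:
{"fn": "arm_command", "kwargs": {
  "rows": [
    {"fingers": -0.06,"x": 0.0293,"y": -0.0268,"z": 0,"ax": 0,"ay": 0,"az": 0},
    {"fingers": -0.06,"x": 0.0293,"y": -0.0268,"z": 0,"ax": 0,"ay": 0,"az": 0},
    {"fingers": -0.06,"x": 0.0293,"y": -0.0268,"z": 0,"ax": 0,"ay": 0,"az": 0},
    {"fingers": -0.06,"x": 0.0293,"y": -0.0268,"z": 0,"ax": 0,"ay": 0,"az": 0},
    {"fingers": -0.06,"x": 0.0293,"y": -0.0268,"z": 0,"ax": 0,"ay": 0,"az": 0},
    {"fingers": -0.06,"x": 0.0293,"y": -0.0268,"z": 0,"ax": 0,"ay": 0,"az": 0},
    {"fingers": -0.06,"x": 0.0293,"y": -0.0268,"z": 0,"ax": 0,"ay": 0,"az": 0},
    {"fingers": -0.06,"x": 0.0293,"y": -0.0268,"z": 0,"ax": 0,"ay": 0,"az": 0},
    {"fingers": -0.06,"x": 0.0293,"y": -0.0268,"z": 0,"ax": 0,"ay": 0,"az": 0},
    {"fingers": -0.06,"x": 0.0293,"y": -0.0268,"z": 0,"ax": 0,"ay": 0,"az": 0}
  ]
}}

```text
clock: 1.08
tcp_pos: [0.4034, -0.2969, 0.2505]
orientation: [3.104, 0.483, 0.0]
contact_force: [0.9, -1.0, -0.4]
grip_width: 0.0402
gripper_force: 0.0
```

Call:
{"fn": "arm_command", "kwargs": {
  "rows": [
    {"fingers": -0.06,"x": 0.0293,"y": -0.0268,"z": 0,"ax": 0,"ay": 0,"az": 3.3},
    {"fingers": -0.06,"x": 0.0308,"y": -0.025,"z": 0,"ax": 0,"ay": 0,"az": 3.3},
    {"fingers": -0.06,"x": 0.0322,"y": -0.0232,"z": 0,"ax": 0,"ay": 0,"az": 3.3},
    {"fingers": -0.06,"x": 0.0335,"y": -0.0213,"z": 0,"ax": 0,"ay": 0,"az": 3.3},
    {"fingers": -0.06,"x": 0.0346,"y": -0.0194,"z": 0,"ax": 0,"ay": 0,"az": 3.3},
    {"fingers": -0.06,"x": 0.0357,"y": -0.0173,"z": 0,"ax": 0,"ay": 0,"az": 3.3},
    {"fingers": -0.06,"x": 0.0366,"y": -0.0152,"z": 0,"ax": 0,"ay": 0,"az": 3.3},
    {"fingers": -0.06,"x": 0.0374,"y": -0.0131,"z": 0,"ax": 0,"ay": 0,"az": 3.3},
    {"fingers": -0.06,"x": 0.0381,"y": -0.0109,"z": 0,"ax": 0,"ay": 0,"az": 3.3},
    {"fingers": -0.06,"x": 0.0387,"y": -0.0087,"z": 0,"ax": 0,"ay": 0,"az": 3.0}
  ]
}}

```text
clock: 1.92
tcp_pos: [0.7283, -0.1065, 0.2502]
orientation: [-3.114, 0.411, 0.0]
contact_force: [0.6, -0.4, 0.3]
grip_width: 0.0404
gripper_force: 0.0
```

Run:
```python
from h import *
w=grab("wrist"); o=r.get_obs(); print(o["clock"],o["tcp_pos"],o["joints"].round(2))
R=cv2.Rodrigues(o["orientation"])[0]; print("phi",np.degrees(np.arctan2(R[1,0],R[0,0])),R[:,2])
im=w["frame"].copy()
for p in((.6014,.0456,.081),(.437,.0897,.036),(.529,.065,.044)):
    u=project(w,[p])[0]; print(u); cv2.circle(im,(int(u[0]),int(u[1])),4,(255,0,0),1)
save("w2.png",im)
```

```text
1.9667 [ 0.73436998 -0.10600599  0.24802808] [ 0.17  0.6  -0.17  1.36  0.1   1.19 -1.85]
phi -15.147192445637316 [ 0.00337203  0.00180276 -0.99999269]
[199.11711933 368.77110852]
[224.95917005 451.78343691]
[215.77185354 399.58984307]
```

View pics/w2.png

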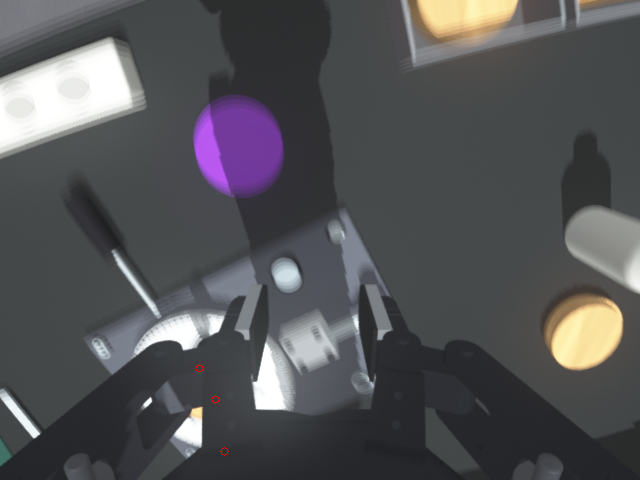

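The wrist view shows the disc at the lower left, near (215,370), with the purple disc and loupe in plain sight. I had the sign wrong for the turn compensation, so the tool is off to the side but still high. Correcting that.

Call:
{"fn": "arm_command", "kwargs": {
  "rows": [
    {"fingers": -0.06,"x": -0.028,"y": -0.0186,"z": 0,"ax": 0,"ay": 0,"az": 0},
    {"fingers": -0.06,"x": -0.028,"y": -0.0186,"z": 0,"ax": 0,"ay": 0,"az": 0},
    {"fingers": -0.06,"x": -0.028,"y": -0.0186,"z": 0,"ax": 0,"ay": 0,"az": 0},
    {"fingers": -0.06,"x": -0.028,"y": -0.0186,"z": 0,"ax": 0,"ay": 0,"az": 0},
    {"fingers": -0.06,"x": -0.028,"y": -0.0186,"z": 0,"ax": 0,"ay": 0,"az": 0},
    {"fingers": -0.06,"x": -0.028,"y": -0.0186,"z": 0,"ax": 0,"ay": 0,"az": 0},
    {"fingers": -0.06,"x": 0,"y": 0,"z": 0.04,"ax": 0,"ay": 0,"az": 0},
    {"fingers": -0.06,"x": 0,"y": 0,"z": 0.04,"ax": 0,"ay": 0,"az": 0},
    {"fingers": -0.06,"x": 0,"y": 0,"z": 0,"ax": 0,"ay": 0,"az": 0},
    {"fingers": -0.06,"x": 0,"y": 0,"z": 0,"ax": 0,"ay": 0,"az": 0}
  ]
}}

```text
clock: 2.8
tcp_pos: [0.5917, 0.0419, 0.169]
orientation: [3.113, -0.41, -0.007]
contact_force: [0.3, -0.0, 0.9]
grip_width: 0.0402
gripper_force: 0.0
```

Run:
```python
from h import *
w=grab("wrist"); o=r.get_obs(); print(o["clock"],o["tcp_pos"],o["joints"].round(2))
R=cv2.Rodrigues(o["orientation"])[0]; print("phi",np.degrees(np.arctan2(R[1,0],R[0,0])),R[:,2])
im=w["frame"].copy()
for p in((.6014,.0456,.081),(.437,.0897,.036),(.529,.065,.044)):
    u=project(w,[p])[0]; print(u); cv2.circle(im,(int(u[0]),int(u[1])),4,(255,0,0),1)
save("w3.png",im)
```

```text
2.85 [0.5935745  0.0420716  0.17102465] [-0.    0.44 -0.22  1.81  0.12  0.9  -2.12]
phi -15.044521368298946 [-3.74787168e-04 -9.73965119e-05 -9.99999925e-01]
[302.57182705 233.17511551]
[305.86251199 395.66067854]
[304.78152259 308.23338044]
```

View pics/w3.png

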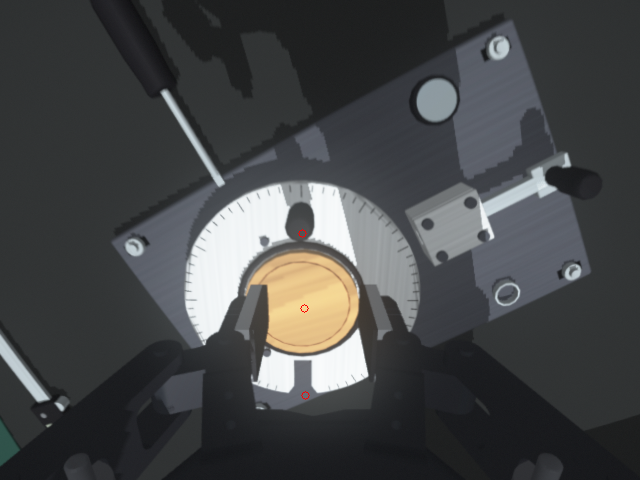

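The wrist view shows the post at (300,228), predicted at (303,233). The slot mouth is at (303,390), predicted at (306,396), so it agrees to about 2 mm. Centring and descending to straddle the post.

Call:
{"fn": "arm_command", "kwargs": {
  "rows": [
    {"fingers": -0.06,"x": 0.0066,"y": -0.005,"z": 0,"ax": 0,"ay": 0,"az": 0},
    {"fingers": -0.06,"x": 0,"y": 0,"z": 0.025,"ax": 0,"ay": 0,"az": 0},
    {"fingers": -0.06,"x": 0,"y": 0,"z": 0.025,"ax": 0,"ay": 0,"az": 0},
    {"fingers": -0.06,"x": 0,"y": 0,"z": 0.0,"ax": 0,"ay": 0,"az": 0},
    {"fingers": -0.06,"x": 0,"y": 0,"z": 0,"ax": 0,"ay": 0,"az": 0}
  ]
}}

```text
clock: 3.27
tcp_pos: [0.6017, 0.0455, 0.1213]
orientation: [-3.114, 0.411, -0.0]
contact_force: [0.8, -0.4, 0.3]
grip_width: 0.0398
gripper_force: 0.0
```

Run:
```python
from h import *
w=grab("wrist"); o=r.get_obs(); print(o["clock"],o["tcp_pos"])
d=w["depth"]; im=w["frame"]
# finger tips and post top points in world by depth
vv,uu=np.mgrid[150:400:2,180:440:2]; uv=np.c_[uu.ravel(),vv.ravel()]
P=bydepth(w,uv); R=cv2.Rodrigues(o["orientation"])[0]; Q=(P-o["tcp_pos"])@R
k=(P[:,2]>.076)&(P[:,2]<.088); print("post top world",k.sum(),P[k].mean(0),"tool",Q[k].mean(0), Q[k].min(0),Q[k].max(0))
k=(np.abs(Q[:,0])<.02)&(np.abs(Q[:,1])<.05)&(Q[:,2]<.04)&(Q[:,2]>-.02)&(P[:,2]>.09); print("fingers tool",k.sum(),Q[k].min(0),Q[k].max(0))
```

```text
3.3167 [0.60243204 0.04566598 0.12220871]
post top world 231 [0.6050661  0.04645671 0.07965779] tool [ 0.00224453 -0.00140388  0.04255744] [-0.00712408 -0.01009942  0.04048518] [0.00982107 0.0072112  0.04616464]
fingers tool 1216 [-0.01219128 -0.03313793 -0.01995376] [0.01110806 0.03453728 0.01921111]
```

The post top measures (0.605,0.046,0.080), matching the expected 81 mm and within 3 mm of the jaw centre. The fingertips are 19 mm ahead, as stated. Lowering around the post and closing the gap to 25 mm, which leaves it loose.

Call:
{"fn": "arm_command", "kwargs": {
  "rows": [
    {"fingers": -0.06,"x": 0.002,"y": -0.001,"z": 0.025,"ax": 0,"ay": 0,"az": 0},
    {"fingers": -0.06,"x": 0,"y": 0,"z": 0.025,"ax": 0,"ay": 0,"az": 0},
    {"fingers": -0.4,"x": 0,"y": 0,"z": 0,"ax": 0,"ay": 0,"az": 0},
    {"fingers": -0.4,"x": 0,"y": 0,"z": 0,"ax": 0,"ay": 0,"az": 0},
    {"fingers": -0.4,"x": 0,"y": 0,"z": 0,"ax": 0,"ay": 0,"az": 0}
  ],
  "grip_force": 20
}}

```text
clock: 3.73
tcp_pos: [0.6046, 0.0462, 0.0726]
orientation: [-3.114, 0.411, -0.005]
contact_force: [0.2, -0.3, 0.2]
grip_width: 0.0256
gripper_force: 0.0
```

Call:
{"fn": "arm_command", "kwargs": {
  "rows": [
    {"fingers": -0.4,"x": -0.0004,"y": -0.008,"z": 0,"ax": 0,"ay": 0,"az": -6},
    {"fingers": -0.4,"x": -0.0004,"y": -0.008,"z": 0,"ax": 0,"ay": 0,"az": -6},
    {"fingers": -0.4,"x": -0.0004,"y": -0.008,"z": 0,"ax": 0,"ay": 0,"az": -6},
    {"fingers": -0.4,"x": -0.0004,"y": -0.008,"z": 0,"ax": 0,"ay": 0,"az": -6}
  ]
}}

```text
clock: 4.07
tcp_pos: [0.6069, 0.077, 0.0728]
orientation: [3.13, 0.252, 0.007]
contact_force: [0.6, -2.1, -0.8]
grip_width: 0.0253
gripper_force: 1.1
```

Call:
{"fn": "arm_command", "kwargs": {
  "rows": [
    {"fingers": -0.4,"x": -0.0004,"y": -0.008,"z": 0,"ax": 0,"ay": 0,"az": -6},
    {"fingers": -0.4,"x": -0.0004,"y": -0.008,"z": 0,"ax": 0,"ay": 0,"az": -6},
    {"fingers": -0.4,"x": -0.0004,"y": -0.008,"z": 0,"ax": 0,"ay": 0,"az": -6},
    {"fingers": -0.4,"x": -0.0004,"y": -0.008,"z": 0,"ax": 0,"ay": 0,"az": -6},
    {"fingers": -0.4,"x": -0.0004,"y": -0.008,"z": 0,"ax": 0,"ay": 0,"az": -6},
    {"fingers": -0.4,"x": -0.0004,"y": -0.008,"z": 0,"ax": 0,"ay": 0,"az": -6},
    {"fingers": -0.4,"x": -0.0004,"y": -0.008,"z": 0,"ax": 0,"ay": 0,"az": -6},
    {"fingers": -0.4,"x": -0.0004,"y": -0.008,"z": 0,"ax": 0,"ay": 0,"az": -6}
  ]
}}

```text
clock: 4.73
tcp_pos: [0.5734, 0.1301, 0.073]
orientation: [2.756, 1.503, 0.008]
contact_force: [1.9, -0.7, -1.0]
grip_width: 0.0255
gripper_force: 1.1
```

Call:
{"fn": "arm_command", "kwargs": {
  "rows": [
    {"fingers": -0.4,"x": -0.0004,"y": -0.008,"z": 0,"ax": 0,"ay": 0,"az": -6},
    {"fingers": -0.4,"x": -0.0004,"y": -0.008,"z": 0,"ax": 0,"ay": 0,"az": -6},
    {"fingers": -0.4,"x": -0.0004,"y": -0.008,"z": 0,"ax": 0,"ay": 0,"az": -6},
    {"fingers": -0.4,"x": -0.0004,"y": -0.008,"z": 0,"ax": 0,"ay": 0,"az": -6},
    {"fingers": -0.4,"x": -0.0004,"y": -0.008,"z": 0,"ax": 0,"ay": 0,"az": -6},
    {"fingers": -0.4,"x": -0.0004,"y": -0.008,"z": 0,"ax": 0,"ay": 0,"az": -6},
    {"fingers": -0.4,"x": -0.0004,"y": -0.008,"z": 0,"ax": 0,"ay": 0,"az": -6},
    {"fingers": -0.4,"x": 0,"y": 0,"z": 0,"ax": 0,"ay": 0,"az": 0}
  ]
}}

```text
clock: 5.4
tcp_pos: [0.5179, 0.1413, 0.0722]
orientation: [2.035, 2.39, 0.002]
contact_force: [1.2, -0.1, 0.3]
grip_width: 0.0257
gripper_force: 0.0
```

Run:
```python
from h import *
t=grab("top"); s=grab("scene"); o=r.get_obs(); print(o["clock"],o["tcp_pos"],o["contact_force"])
R=cv2.Rodrigues(o["orientation"])[0]; print("phi",np.degrees(np.arctan2(R[1,0],R[0,0])))
a=cv2.resize(t["frame"][165:315,220:400],(0,0),fx=4.4,fy=4,interpolation=cv2.INTER_CUBIC)
b=cv2.resize(s["frame"][190:310,220:400],(0,0),fx=2.2,fy=2.5,interpolation=cv2.INTER_CUBIC)
save("a.png",a)
# slot darkness: sample ring r=.085 at z=.036 around the disc in both views
for n,f in(("top",t),("scene",s)):
    g=cv2.cvtColor(f["frame"],cv2.COLOR_RGB2GRAY)
    for rad in(.088,.08,.07):
        A=np.arange(-105,-35,1.); P=np.c_[.529+rad*np.cos(np.radians(A)),.065+rad*np.sin(np.radians(A)),np.full(len(A),.036)]
        u=project(f,P).astype(np.float32); v=cv2.remap(g,u[None,:,0],u[None,:,1],1)[0].astype(float); wgt=np.clip(200-v,0,None); print(n,rad,v[::3].astype(int).tolist(), (wgt*A).sum()/max(wgt.sum(),1))
```

```text
5.5 [0.51865884 0.14139146 0.07178792] [ 0.30482457 -0.09182911 -0.44195596]
phi 98.76317182911562
top 0.088 [197, 197, 196, 197, 200, 199, 151, 84, 76, 84, 159, 216, 238, 252, 254, 254, 254, 254, 254, 254, 254, 254, 254, 254] -81.63769174579986
top 0.08 [248, 239, 233, 228, 227, 223, 177, 92, 77, 118, 240, 255, 255, 255, 255, 254, 254, 254, 254, 254, 254, 255, 254, 254] -81.69608826479438
top 0.07 [255, 254, 254, 254, 255, 253, 221, 107, 77, 96, 207, 253, 255, 255, 255, 255, 254, 254, 254, 254, 254, 254, 254, 254] -80.78
scene 0.088 [178, 177, 173, 173, 179, 182, 182, 178, 158, 117, 114, 195, 231, 246, 249, 247, 247, 247, 247, 247, 247, 247, 247, 247] -84.66897746967071
scene 0.08 [237, 225, 223, 225, 224, 229, 234, 222, 174, 144, 183, 247, 248, 247, 247, 247, 247, 247, 247, 247, 247, 247, 247, 247] -78.13993174061433
scene 0.07 [247, 247, 247, 247, 247, 247, 249, 237, 188, 165, 197, 240, 247, 247, 247, 247, 247, 247, 247, 247, 247, 247, 247, 247] -78.24683544303798
```

View pics/a.png

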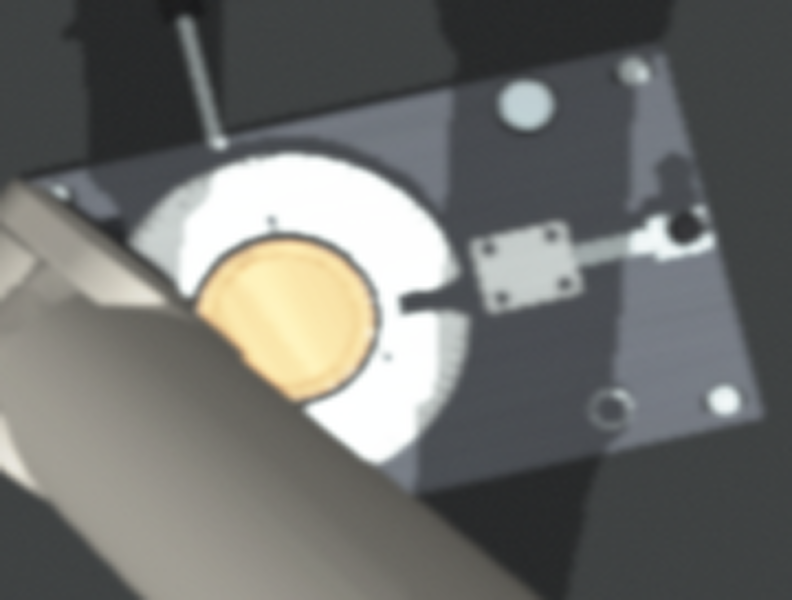

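The crop shows the slot at (430,300), pointing at -81.4° against the bolt line's -76.5°. It needs 5° more.

Call:
{"fn": "arm_command", "kwargs": {
  "rows": [
    {"fingers": -0.4,"x": -0.0003,"y": -0.0067,"z": 0,"ax": 0,"ay": 0,"az": -5},
    {"fingers": -0.4,"x": 0,"y": 0,"z": 0,"ax": 0,"ay": 0,"az": 0},
    {"fingers": -0.4,"x": 0,"y": 0,"z": 0,"ax": 0,"ay": 0,"az": 0}
  ]
}}

```text
clock: 5.75
tcp_pos: [0.5115, 0.1402, 0.0708]
orientation: [1.939, 2.471, 0.001]
contact_force: [0.2, -0.2, 0.5]
grip_width: 0.0259
gripper_force: 0.0
```

```bash
cat > m.py <<'E'
from h import *
t=grab("top"); o=r.get_obs(); print(o["clock"],o["tcp_pos"],o["contact_force"])
R=cv2.Rodrigues(o["orientation"])[0]; print("phi",np.degrees(np.arctan2(R[1,0],R[0,0])))
g=cv2.cvtColor(t["frame"],cv2.COLOR_RGB2GRAY)
for rad in(.088,.08,.07):
    A=np.arange(-95,-58,1.); P=np.c_[.529+rad*np.cos(np.radians(A)),.065+rad*np.sin(np.radians(A)),np.full(len(A),.036)]
    u=project(t,P).astype(np.float32); v=cv2.remap(g,u[None,:,0],u[None,:,1],1)[0].astype(float); w=np.clip(170-v,0,None); print(rad,v[::3].astype(int).tolist(),(w*A).sum()/max(w.sum(),1))
# bolt knob: dark spot near its place, on plane .074
u0=project(t,[(.578,-.141,.074)])[0].astype(int)
b=cv2.resize(g[u0[1]-14:u0[1]+15,u0[0]-40:u0[0]+25],None,fx=1,fy=1)
m=(b<60).astype(np.uint8); n,l,st,c=cv2.connectedComponentsWithStats(m)
for i in range(1,n):
    if st[i,4]>15:
        p=c[i]+[u0[0]-40,u0[1]-14]; q=onplane(t,[p],.074)[0]; d=q[:2]-[.529,.065]; print("dark",p,st[i,4],q.round(4),np.hypot(*d).round(4),np.degrees(np.arctan2(d[1],d[0])).round(2))
E
python3 m.py
```

```text
5.8 [0.51145993 0.1402422  0.07067874] [-0.33990236  0.01936611 -0.63974396]
phi 103.75710207411818
0.088 [193, 195, 199, 204, 169, 90, 76, 97, 218, 254, 255, 254, 254] -77.33152909336941
0.08 [248, 246, 248, 254, 237, 124, 77, 97, 222, 254, 255, 255, 254] -76.6258389261745
0.07 [254, 254, 255, 254, 229, 115, 76, 92, 200, 252, 255, 255, 255] -76.55817378497791
dark [374.91304348 220.95652174] 23 [ 0.5802 -0.1404  0.074 ] 0.2117 -76.0
```

The slot is at -76.7° and the bolt line at -76.2°, which is within 1 mm. Lifting straight off the post, closing the fingers and moving along tool -x to behind the bolt knob.

Call:
{"fn": "arm_command", "kwargs": {
  "rows": [
    {"fingers": -0.4,"x": 0,"y": 0,"z": -0.04,"ax": 0,"ay": 0,"az": 0},
    {"fingers": -0.4,"x": 0,"y": 0,"z": -0.04,"ax": 0,"ay": 0,"az": 0},
    {"fingers": -1,"x": 0,"y": 0,"z": 0,"ax": 0,"ay": 0,"az": 0},
    {"fingers": -1,"x": -0.037,"y": 0,"z": 0,"ax": 0,"ay": 0,"az": 0},
    {"fingers": -1,"x": -0.037,"y": 0,"z": 0,"ax": 0,"ay": 0,"az": 0},
    {"fingers": -1,"x": -0.037,"y": 0,"z": 0,"ax": 0,"ay": 0,"az": 0},
    {"fingers": -1,"x": -0.037,"y": 0,"z": 0,"ax": 0,"ay": 0,"az": 0},
    {"fingers": -1,"x": -0.037,"y": 0,"z": 0,"ax": 0,"ay": 0,"az": 0},
    {"fingers": -1,"x": -0.037,"y": 0,"z": 0,"ax": 0,"ay": 0,"az": 0},
    {"fingers": -1,"x": -0.037,"y": 0,"z": 0,"ax": 0,"ay": 0,"az": 0}
  ]
}}

```text
clock: 6.63
tcp_pos: [0.574, -0.1131, 0.1505]
orientation: [1.938, 2.472, 0.0]
contact_force: [0.9, 1.4, -0.0]
grip_width: 0.0
gripper_force: 0.0
```

Call:
{"fn": "arm_command", "kwargs": {
  "rows": [
    {"fingers": -1,"x": -0.037,"y": 0,"z": 0,"ax": 0,"ay": 0,"az": 0},
    {"fingers": -1,"x": -0.037,"y": 0,"z": 0,"ax": 0,"ay": 0,"az": 0},
    {"fingers": -1,"x": 0,"y": 0,"z": 0,"ax": 0,"ay": 0,"az": 0},
    {"fingers": -1,"x": 0,"y": 0,"z": 0,"ax": 0,"ay": 0,"az": 0}
  ]
}}

```text
clock: 6.97
tcp_pos: [0.5915, -0.1861, 0.1499]
orientation: [1.944, 2.468, -0.001]
contact_force: [0.5, 1.1, 0.8]
grip_width: -0.0001
gripper_force: 0.0
```

Run:
```python
from h import *
w=grab("wrist"); o=r.get_obs(); print(o["clock"],o["tcp_pos"])
vv,uu=np.mgrid[0:480:2,0:640:2]; P=bydepth(w,np.c_[uu.ravel(),vv.ravel()]); R=cv2.Rodrigues(o["orientation"])[0]; Q=(P-o["tcp_pos"])@R
print("phi",np.degrees(np.arctan2(R[1,0],R[0,0])))
k=(P[:,2]>.071)&(P[:,2]<.078)&(Q[:,0]<.08); print("knob top",k.sum(),P[k].mean(0),"tool",Q[k].mean(0),Q[k].min(0),Q[k].max(0))
k=(np.abs(Q[:,0])<.03)&(np.abs(Q[:,1])<.03)&(Q[:,2]<.025)&(Q[:,2]>-.01); print("fingers",k.sum(),Q[k].min(0),Q[k].max(0))
```

```text
7.0167 [ 0.59143012 -0.18331488  0.15009436]
phi 103.78128363502296
knob top 197 [ 0.58090526 -0.1409337   0.07303357] tool [ 0.04361474 -0.00012468  0.07709112] [ 0.03504722 -0.00913052  0.07494671] [0.05205215 0.0088949  0.07910411]
fingers 520 [ 0.00321029 -0.01432109 -0.00995979] [0.00927372 0.01253988 0.01607213]
```

The knob top is at tool (+44, 0) mm and z 0.073, dead on the line, with about 22 mm of clear gap. Lowering and pushing.

Call:
{"fn": "arm_command", "kwargs": {
  "rows": [
    {"fingers": -1,"x": 0,"y": 0,"z": 0.04,"ax": 0,"ay": 0,"az": 0},
    {"fingers": -1,"x": 0,"y": 0,"z": 0.039,"ax": 0,"ay": 0,"az": 0},
    {"fingers": -1,"x": 0,"y": 0,"z": 0,"ax": 0,"ay": 0,"az": 0},
    {"fingers": -1,"x": 0.01,"y": 0,"z": 0,"ax": 0,"ay": 0,"az": 0},
    {"fingers": -1,"x": 0.01,"y": 0,"z": 0,"ax": 0,"ay": 0,"az": 0},
    {"fingers": -1,"x": 0.005,"y": 0,"z": 0,"ax": 0,"ay": 0,"az": 0},
    {"fingers": -1,"x": 0.005,"y": 0,"z": 0,"ax": 0,"ay": 0,"az": 0}
  ]
}}

```text
clock: 7.6
tcp_pos: [0.5857, -0.1528, 0.0738]
orientation: [1.93, 2.473, 0.002]
contact_force: [2.3, -2.7, 0.6]
grip_width: -0.0001
gripper_force: 1.4
```

Call:
{"fn": "arm_command", "kwargs": {
  "rows": [
    {"fingers": -1,"x": 0.004,"y": 0,"z": 0,"ax": 0,"ay": 0,"az": 0},
    {"fingers": -1,"x": 0.004,"y": 0,"z": 0,"ax": 0,"ay": 0,"az": 0},
    {"fingers": -1,"x": 0.004,"y": 0,"z": 0,"ax": 0,"ay": 0,"az": 0}
  ]
}}

```text
clock: 7.85
tcp_pos: [0.5824, -0.1428, 0.0727]
orientation: [1.933, 2.472, 0.001]
contact_force: [2.6, -4.9, 3.0]
grip_width: -0.0002
gripper_force: 2.5
```

The nose is past the rim and in the slot at low force. Continuing.

Call:
{"fn": "arm_command", "kwargs": {
  "rows": [
    {"fingers": -1,"x": 0.004,"y": 0,"z": 0,"ax": 0,"ay": 0,"az": 0},
    {"fingers": -1,"x": 0.004,"y": 0,"z": 0,"ax": 0,"ay": 0,"az": 0},
    {"fingers": -1,"x": 0.004,"y": 0,"z": 0,"ax": 0,"ay": 0,"az": 0},
    {"fingers": -1,"x": 0.004,"y": 0,"z": 0,"ax": 0,"ay": 0,"az": 0}
  ]
}}

```text
clock: 8.18
tcp_pos: [0.5772, -0.1262, 0.0713]
orientation: [-1.934, -2.475, -0.0]
contact_force: [2.0, -3.6, 2.1]
grip_width: -0.0004
gripper_force: 1.8
```

Call:
{"fn": "arm_command", "kwargs": {
  "rows": [
    {"fingers": -1,"x": 0.003,"y": 0,"z": 0,"ax": 0,"ay": 0,"az": 0},
    {"fingers": -1,"x": 0.002,"y": 0,"z": 0,"ax": 0,"ay": 0,"az": 0}
  ]
}}

```text
clock: 8.35
tcp_pos: [0.5759, -0.121, 0.0712]
orientation: [-1.933, -2.476, -0.0]
contact_force: [1.9, -1.5, 3.0]
grip_width: -0.0
gripper_force: 1.6
```

Call:
{"fn": "arm_command", "kwargs": {
  "rows": [
    {"fingers": -1,"x": 0.0015,"y": 0,"z": 0,"ax": 0,"ay": 0,"az": 0},
    {"fingers": -1,"x": 0,"y": 0,"z": 0,"ax": 0,"ay": 0,"az": 0}
  ]
}}

```text
clock: 8.52
tcp_pos: [0.5755, -0.1196, 0.0712]
orientation: [-1.933, -2.475, -0.0]
contact_force: [0.2, -1.0, -0.1]
grip_width: -0.0003
gripper_force: 0.7
```

Call:
{"fn": "arm_command", "kwargs": {
  "rows": [
    {"fingers": -1,"x": 0.002,"y": 0,"z": 0,"ax": 0,"ay": 0,"az": 0},
    {"fingers": -1,"x": 0,"y": 0,"z": 0,"ax": 0,"ay": 0,"az": 0}
  ]
}}

```text
clock: 8.68
tcp_pos: [0.5752, -0.1189, 0.0711]
orientation: [1.935, 2.475, -0.001]
contact_force: [1.6, -3.2, 0.9]
grip_width: 0.0002
gripper_force: 2.1
```

Call:
{"fn": "arm_command", "kwargs": {
  "rows": [
    {"fingers": -1,"x": 0.0015,"y": 0,"z": 0,"ax": 0,"ay": 0,"az": 0},
    {"fingers": -1,"x": 0,"y": 0,"z": 0,"ax": 0,"ay": 0,"az": 0}
  ]
}}

```text
clock: 8.85
tcp_pos: [0.5751, -0.1188, 0.0712]
orientation: [1.935, 2.473, -0.002]
contact_force: [2.8, -6.8, 0.2]
grip_width: -0.0001
gripper_force: 3.6
```

Call:
{"fn": "arm_command", "kwargs": {
  "rows": [
    {"fingers": -1,"x": 0.003,"y": 0,"z": 0,"ax": 0,"ay": 0,"az": 0},
    {"fingers": -1,"x": 0,"y": 0,"z": 0,"ax": 0,"ay": 0,"az": 0}
  ]
}}

```text
clock: 9.02
tcp_pos: [0.575, -0.1186, 0.0713]
orientation: [1.936, 2.469, -0.005]
contact_force: [5.1, -12.7, -1.9]
grip_width: 0.0004
gripper_force: 6.7
```

Run:
```python
from h import *
s=grab("scene"); t=grab("top");o=r.get_obs(); print(o["tcp_pos"],o["contact_force"],np.hypot(*(o["tcp_pos"][:2]-[.529,.065])))
```

```text
[ 0.57502498 -0.11864203  0.07130087] [  5.30006538 -12.3092699   -0.68971762] 0.18932167158482704
```

The bolt is hard against its stop: 13 N with no motion, and the knob about 170 mm from the axis. Backing off, lifting and verifying.

Call:
{"fn": "arm_command", "kwargs": {
  "rows": [
    {"fingers": -1,"x": -0.015,"y": 0,"z": 0,"ax": 0,"ay": 0,"az": 0},
    {"fingers": -1,"x": -0.02,"y": 0,"z": 0,"ax": 0,"ay": 0,"az": 0},
    {"fingers": -1,"x": 0,"y": 0,"z": -0.04,"ax": 0,"ay": 0,"az": 0},
    {"fingers": -1,"x": 0,"y": 0,"z": -0.04,"ax": 0,"ay": 0,"az": 0},
    {"fingers": -1,"x": -0.035,"y": 0,"z": -0.02,"ax": 0,"ay": 0,"az": 0},
    {"fingers": -1,"x": -0.035,"y": 0,"z": 0,"ax": 0,"ay": 0,"az": 0},
    {"fingers": -1,"x": 0,"y": 0,"z": 0,"ax": 0,"ay": 0,"az": 0},
    {"fingers": -1,"x": 0,"y": 0,"z": 0,"ax": 0,"ay": 0,"az": 0}
  ]
}}

```text
clock: 9.78
tcp_pos: [0.5986, -0.2179, 0.1704]
orientation: [-1.939, -2.47, 0.001]
contact_force: [-0.5, 1.8, -1.2]
grip_width: -0.0001
gripper_force: 0.0
```

Run:
```python
from h import *
w=grab("wrist"); o=r.get_obs(); print(o["clock"],o["tcp_pos"])
save("w9.png",w["frame"])
vv,uu=np.mgrid[0:480:2,0:640:2]; P=bydepth(w,np.c_[uu.ravel(),vv.ravel()])
d=P[:,:2]-[.529,.065]
k=(P[:,2]>.068)&(P[:,2]<.078)&(np.hypot(*(P[:,:2]-[.569,-.1]).T)<.04); c=P[k].mean(0); print("knob",k.sum(),c,np.hypot(*(c[:2]-[.529,.065])))
```

```text
9.8333 [ 0.59848358 -0.21558157  0.17023567]
knob 246 [ 0.57096185 -0.09930133  0.07255467] 0.16957512936213961
```

View pics/w9.png

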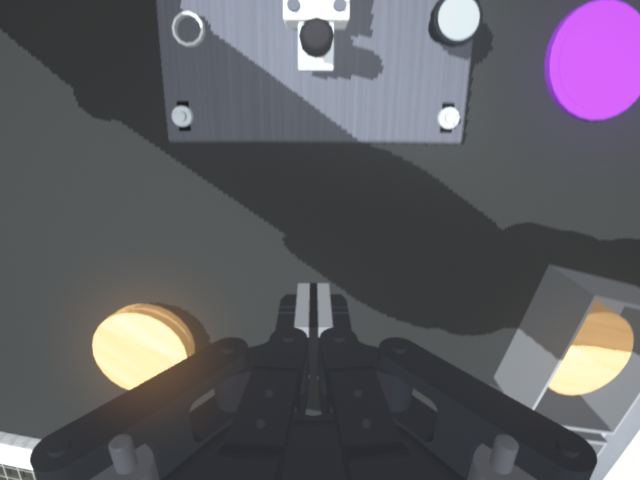

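The picture shows the knob at (316,37), right against the guide. It measures 169.6 mm from the axis, and home is 170 mm. The band at (189,28) and the loupe at (456,18) haven't moved, and the gripper touches nothing. Handing in.

```bash
python3 -c "
from bench import r; print(r.hand_in())"
```

```text
the job is handed in; nothing more can be done
None
```

The job is handed in: I turned the slot to within about 1 mm of the bolt line, then pushed the bolt through it until it hit its stop (knob measured at 169.6 mm from the axis; 170 mm is home), picking nothing up, in about 10 s.

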